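# Check a push latch and sort it

## Task

Check the latch unit standing in the aluminium test nest: push its blue cap straight down until it clicks, but with no more than about 12 N; it is good if it clicks and stays in, and faulty if it still has not clicked at 12 N (a push beyond 20 N ruins it). Then carry the unit to its tray, good to green and faulty to red, set it down upright on the tray's floor without dropping it, and leave the cap as the test left it. Leave the solder spool, the flux jar and the screwdriver where they are.

Things in the scene. Friction and masses are not known exactly. Their poses are not given: they have to be found in the camera images.
- unit: Latch unit, loose, about 0.3 kg: grey block 60 (its x) by 44 (its y) by 58 mm high, origin at the centre of its underside, z up. A round blue push cap, 22 mm across, stands 14 mm proud on the middle of its top. Grip it across the 44 mm sides, about 40 mm above its underside.
- cap_top (a point): Centre of the cap's flat top face (22 mm across): 72 mm above the unit's underside when out, 61 mm at its bottom stop (11 mm of travel), where it stays once clicked in. It moves with the cap.
- cap: Blue push cap (origin at the unit's underside centre when out; sinks with it), 1-2 N return spring. Good: the push rises to 5-8 N near 3-4 mm, then falls; past 7-8.5 mm the cap snaps down by itself and stays in (the click). Faulty: the push climbs 3 to 5 N per mm, reaches 12 N near 3 mm, would click only beyond 20 N, and springs back out. Both look alike.
- nest: Test nest, fixed: aluminium plate 92 (x) by 76 mm (y), floor 8 mm above the bench, low rims up to 16 mm that locate the unit with 3 mm to spare on each side. Origin at the centre of its underside on the bench, z up; the unit stands on its floor, x axes nearly parallel. Lift the unit straight up.
- green_tray: Green open tray for good units, fixed: 140 by 140 mm outside, walls 4 mm thick, 22 mm high, floor 4 mm thick. Origin at the centre of its underside, z up.
- red_tray: Red open tray for faulty units, fixed, same size as the green one. Origin at the centre of its underside. The trays change places.
- spool: Bystander: black solder spool, 42 mm across, 44 mm high; origin at the centre of its underside.
- flux: Bystander: small jar with a blue lid, 44 mm across, 50 mm high; origin at the centre of its underside.
- driver: Bystander: screwdriver with a yellow handle lying on the bench between robot and nest; origin near its middle, x along it.

How it is judged:
By the outcome, as a careful person would: the job done as asked, in the order asked, and still so for the second after the job is handed in, with the robot touching nothing.
It also fails if it takes over 72 s, if anything falls off the work surface, if the arm or the gripper's body presses on something with over 40 N, if the wrist force passes 120 N, or if a joint passes its speed limit or range.

## Robot

A 6-joint arm with a two-finger parallel gripper is mounted at the origin on the work surface. World frame = base frame: x ahead of the robot, y to its left, z up, the work surface at z = 0. Lengths are in m, angles in rad, forces in N, time in s.
With the tool pointing down it reaches from about 0.25 to 0.725 m from the base axis. Payload 4 kg.
Tool frame: the origin (TCP) lies between the finger pads; the fingertips stand 11 mm ahead of it and the grasp point (between the pads) lies 8 mm behind it (bot.tip_extent is the distance from the TCP to the fingertips, in m); z points along the fingers, y is the line along which they close (so a half turn about z gives the same grasp; the last joint's range is limited). The gripper opens to 85 mm and grips with 20 to 120 N. Pads are 22 mm wide; open, the fingers measure 114 mm over their backs; the gripper's body (76 mm by 85 mm) begins 54 mm behind the grasp point. The pads swing forward as they close: fully open they stand 13 mm farther back than shut.
Start: joints at [-1.269, 0.241, 0.005, 1.335, 0, 1.571], TCP at [0.149, -0.477, 0.242] pointing down, gripper open.
Joint ranges: [-2.72, 2.72], [-1.05, 1.87], [-1.09, 1.28], [-1.99, 2.15], [-1.42, 1.44], [-3.14, 3.14]. Speed limits (rad/s): [2.79, 2.79, 3.14, 3.14, 3.14, 3.14].

## Interface

Orientations are given as a unit quaternion [x, y, z, w].
In Python, from workcell import bot gives the robot as it stands. The module is installed in compiled form; this text tells all that it offers.
- The arm moves only by the tool drive_tool, never from a script. Its argument "rows" is a list of rows, each an object of numbers: "dx", "dy", "dz": the shift along the tool's x, y, z in units of 50 mm (1.0 is 50 mm); "wx", "wy", "wz": the turn, a rotation vector about the tool's x, y, z in units of 5 degrees (1.0 is 5 degrees); "hand": the finger opening in mm, from 0 to 85.4. A call has 1 to 20 rows; each row is the pose to reach, as a shift and turn from the pose commanded when the call began, along the tool's axes at that moment; what a row does not reach only later rows make up. A row lasts 1/10 s, in which the tool goes at most 50 mm and 8.59 degrees, less where a joint would pass 70% of its speed; a pose out of reach is approached as far as the arm can. A call with a gripper value outside its range is refused whole. The fingers move at their own pace and stop on an object; the grip force is fixed at half the most. Time passes only in rows, so rows that repeat a pose let the fingers close. It gives the time, the measured TCP pose, the force, the opening and the grip force at its end, in the units of the state.
- bot.get_obs(): the state, without advancing time (a new reading comes with each control period).
- bot.camera(name): name is "scene" or "top"; returns the picture (420x560x3 uint8, red, green, blue); there is no depth.
- bot.get_calibration(name): a dict with "vfov" (degrees; the focal length in pixels is half the picture's height over the tangent of half this angle, whatever the lens; pixels are square), "cx", "cy" (the principal point, pixels), "origin" and "rotation" of the camera in the world. Camera axes: x right, y up, looking along -z (the intrinsics and any distortion apply to the point x, -y, -z); pixel columns grow to the right and rows downward; lengths in m; the calibration is good to about 2 mm. A picture is of the moment at which its call begins. get_calibration takes no time and is no camera call.
- bot.job_done(): hands the job in; it is judged then, once.
Trained networks look in the newest picture that a camera, given by its name, has taken for a name from the list of things; names that differ only in an ending like _2 or _b are one class to them, and where a whole thing is asked for, a point or a joint stands for the part that bears it (a point fixed in the world has none). Each returns a list of dicts, best first, with "score" (0 to 1); they miss things now and then, are a little off and sometimes report something else, mostly with a low value. They report only what shows in the picture. A call takes as long as a camera call.
- bot.look_for(camera, thing): "extent" ([centre column, centre row, width, height] in pixels, round what is visible of it).
- bot.outline_of(camera, thing): "region" (420x560 bool, what is visible of it) and "extent" ([centre column, centre row, width, height] in pixels, round what is visible of it).
The state is a dict: "clock": time; "joint_pos": joint angles; "joint_vel": joint speeds; "tau": joint torques, N m; "eef_pos": TCP position; "tool_rot": TCP orientation; "ft_force": force on the tool from outside, world axes, zero at the start; "ft_torque": the same for the moment, N m; "grip_width": finger opening in m; "grasp_force": force on a finger pad.
Only numpy, scipy, OpenCV 4.12 (cv2) and the standard library are available. Lean on these libraries where they do the work, as an engineer would, in place of code of your own. Each camera call takes 0.05 s, during which the arm holds its last target. There are 200 camera calls.

## Working session

There is one attempt and no reset: what is moved stays moved. The work goes in short steps, Python scripts to look and compute and a tool call to move; the robot and the scene stay as the last step left them, time stands still between calls to the robot, and variables do not carry over. Pictures are saved under pics/ and viewed, at most 10 in all, crops included, and the job is handed in when it is done.

Besides the shell and the picture viewer there is one more tool, called after "Call:" as name(argument=value, ...), one argument or row to a line, values as JSON. drive_tool: Moves the arm, as the interface text tells. Its arguments: {"type":"object","properties":{"rows":{"type":"array","items":{"type":"object","properties":{"dx":{"type":"number"},"dy":{"type":"number"},"dz":{"type":"number"},"wx":{"type":"number"},"wy":{"type":"number"},"wz":{"type":"number"},"hand":{"type":"number"}}}}},"required":["rows"]}

```bash
mkdir -p pics; cat > h.py <<'E'
import numpy as np, cv2
from workcell import bot
from scipy.spatial.transform import Rotation as R
def cal(n):
    c=bot.get_calibration(n); return c
def ray(n,u,v):
    c=cal(n); f=210/np.tan(np.radians(c['vfov'])/2)
    d=np.array([(u-c['cx'])/f,-(v-c['cy'])/f,-1.0])
    Rm=np.array(c['rotation']); 
    if Rm.size==4: Rm=R.from_quat(Rm).as_matrix()
    return np.array(c['origin']),Rm@d
def at(n,u,v,z):
    o,d=ray(n,u,v); return o+d*(z-o[2])/d[2]
def px(n,p):
    c=cal(n); f=210/np.tan(np.radians(c['vfov'])/2); Rm=np.array(c['rotation'])
    q=Rm.T@(np.array(p)-c['origin']); return c['cx']+f*q[0]/-q[2], c['cy']-f*q[1]/-q[2]
def save(n,f):
    im=bot.camera(n); cv2.imwrite('pics/'+f,im[:,:,::-1]); return im
E
python3 - <<'E'
from h import *
for n in('scene','top'):
    print(n,cal(n)); save(n,n+'1.png')
    for t in('unit','cap','nest','green_tray','red_tray','spool','flux','driver'):
        r=bot.look_for(n,t); print(t,[(np.round(q['extent'],1).tolist(),round(q['score'],2)) for q in r[:2]])
o=bot.get_obs(); print(o)
E
```

```text
scene {'vfov': 48.034373685844585, 'cx': 285.3813411095705, 'cy': 208.22549061704402, 'origin': array([ 1.01283184, -0.20940267,  0.89713452]), 'rotation': array([0.23057083, 0.15320072, 0.53164945, 0.80044706])}
unit [([306.2, 191.8, 11.0, 17.3], 0.59), ([305.2, 201.1, 28.2, 39.7], 0.56)]
cap [([304.9, 194.2, 9.4, 8.0], 0.39)]
nest [([305.2, 212.1, 45.4, 42.1], 0.64)]
green_tray [([407.6, 195.5, 84.4, 71.6], 0.84)]
red_tray [([147.1, 253.0, 85.2, 81.7], 0.71)]
spool [([281.4, 308.1, 27.6, 29.8], 0.85)]
flux [([347.5, 282.5, 22.7, 26.0], 0.84)]
driver [([277.8, 165.1, 81.4, 29.6], 0.58)]
top {'vfov': 47.64080525891259, 'cx': 287.7131019675319, 'cy': 207.93037128169115, 'origin': array([ 0.4364119 , -0.00449218,  1.01789466]), 'rotation': array([-0.04739636,  0.04409658,  0.71540272, -0.69570685])}
unit [([265.6, 230.8, 15.9, 10.4], 0.64), ([266.4, 230.2, 24.3, 32.7], 0.61)]
cap [([266.4, 229.6, 13.4, 7.3], 0.41)]
nest [([268.0, 231.8, 46.0, 45.3], 0.92)]
green_tray [([161.0, 212.7, 72.4, 72.6], 0.87), ([266.3, 230.1, 42.6, 48.5], 0.54)]
red_tray [([435.8, 243.1, 80.8, 79.3], 0.74)]
spool [([330.4, 137.0, 21.0, 22.8], 0.83)]
flux [([259.2, 141.4, 19.3, 27.3], 0.8)]
driver [([276.5, 297.1, 96.0, 14.1], 0.7)]
{'clock': 0.9, 'joint_pos': array([-1.26900242e+00,  2.40582403e-01,  4.99673685e-03,  1.33518663e+00,
        1.63710529e-05,  1.57080017e+00]), 'joint_vel': array([ 0.00098144, -0.00012397,  0.00019842,  0.00119601,  0.00073776,
        0.00126394]), 'tau': array([ 3.21749176e-04, -3.72195840e+01,  2.52693826e+01,  1.02682232e-03,
       -6.93225275e-05,  3.71298256e-06]), 'eef_pos': array([ 0.14862228, -0.47740403,  0.24231401]), 'tool_rot': array([9.88636930e-01, 1.50323056e-01, 9.89835909e-06, 1.06458103e-05]), 'ft_force': array([-0.21894509,  0.58251379, -1.05926953]), 'ft_torque': array([-0.03107202, -0.02354928,  0.00356325]), 'grasp_force': 0.0, 'grip_width': 0.08536860749631382}
```

```bash
ls pics; python3 -c "
import cv2,numpy as np
cv2.imwrite('pics/both.png',cv2.resize(np.vstack([cv2.imread('pics/top1.png')]),(800,600)))"
```

```text
scene1.png
top1.png
```

View pics/both.png

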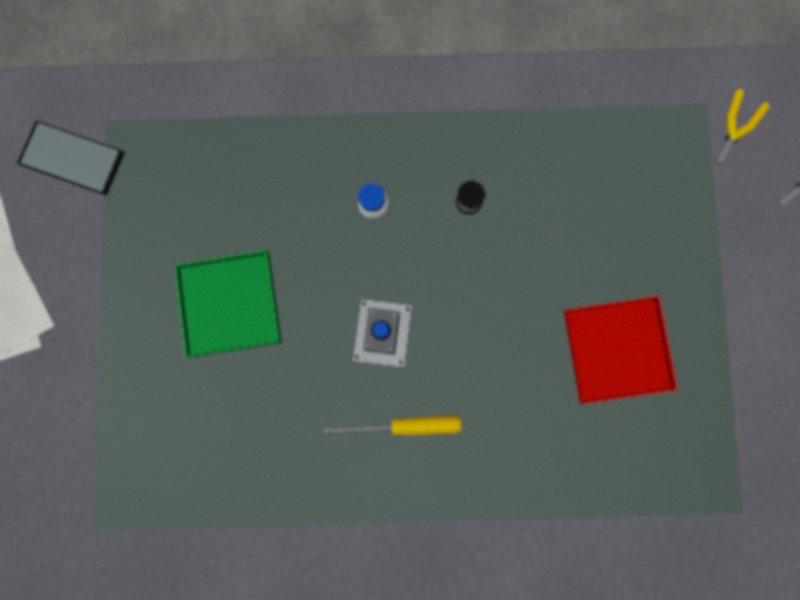

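View pics/scene1.png

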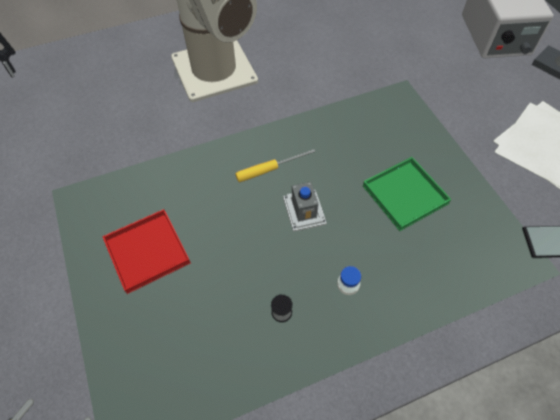

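The top view shows the cap at about (266,230), with the nest around it, the green tray at (160,213), the red tray at (435,245) and the driver at (276,298). The scene view agrees, with the cap at (305,192).

```bash
cat >> h.py <<'E'
def px(n,p):
    c=cal(n); f=210/np.tan(np.radians(c['vfov'])/2); Rm=R.from_quat(c['rotation']).as_matrix()
    q=Rm.T@(np.array(p)-c['origin']); return np.array([c['cx']+f*q[0]/-q[2], c['cy']-f*q[1]/-q[2]])
def tri(a,b):
    (o1,d1),(o2,d2)=ray('top',*a),ray('scene',*b)
    d1/=np.linalg.norm(d1);d2/=np.linalg.norm(d2)
    s=np.linalg.lstsq(np.c_[d1,-d2],o2-o1,rcond=None)[0]; p,q=o1+d1*s[0],o2+d2*s[1]
    return (p+q)/2,np.linalg.norm(p-q)
def blob(im,lo,hi,win):
    h=cv2.cvtColor(im,cv2.COLOR_RGB2HSV); m=cv2.inRange(h,lo,hi)
    k=np.zeros_like(m); x0,y0,x1,y1=win; k[y0:y1,x0:x1]=m[y0:y1,x0:x1]; return k
E
cat > m1.py <<'E'
from h import *
t=cv2.imread('pics/top1.png')[:,:,::-1].copy(); s=cv2.imread('pics/scene1.png')[:,:,::-1].copy()
def cen(m): 
    v,u=np.nonzero(m); return np.array([u.mean(),v.mean()]),len(u),(u.min(),v.min(),u.max(),v.max())
bt=blob(t,(100,120,60),(130,255,255),(245,210,290,255)); bs=blob(s,(100,120,60),(130,255,255),(285,170,325,225))
print('cap top',cen(bt),'scene',cen(bs)); a,b=cen(bt)[0],cen(bs)[0]
print('tri',tri(a,b)); print('at z=.08 top',at('top',*a,.08),'scene',at('scene',*b,.08))
def rect(m,z):
    c,_=max(((c,cv2.contourArea(c)) for c in cv2.findContours(m,0,2)[0]),key=lambda q:q[1])
    P=np.array([at('top',*p[0],z)[:2] for p in c],np.float32); r=cv2.minAreaRect(P*1000); return r
print('green',rect(blob(t,(45,120,40),(80,255,255),(100,150,220,280)),.022))
rm=blob(t,(0,150,60),(8,255,255),(380,190,500,300))|blob(t,(170,150,60),(180,255,255),(380,190,500,300))
print('red',rect(rm,.022))
g=t[205:260,240:292]; print(cv2.resize(g,(624,660),interpolation=cv2.INTER_CUBIC).shape)
gs=s[175:235,275:335]
cv2.imwrite('pics/crop.png',np.hstack([cv2.resize(g,(385,407),interpolation=2),cv2.resize(gs,(407,407),interpolation=2)])[:,:,::-1])
h=cv2.cvtColor(t,cv2.COLOR_RGB2HSV)
nm=((h[:,:,1]<40)&(h[:,:,2]>140)).astype(np.uint8)*255; k=np.zeros_like(nm);k[200:262,240:295]=nm[200:262,240:295]
print('nest',rect(k,.016))
for n in('red','x'): pass
E
python3 m1.py
```

```text
cap top (array([266.12 , 230.456]), 125, (np.int64(260), np.int64(225), np.int64(272), np.int64(236))) scene (array([304.74757282, 192.24271845]), 103, (np.int64(300), np.int64(187), np.int64(310), np.int64(198)))
tri (array([0.51560089, 0.04307914, 0.07499216]), np.float64(0.0015356831645971306))
at z=.08 top [0.51490786 0.04211061 0.08      ] scene [0.51886211 0.04227146 0.08      ]
green ((565.7172241210938, 271.5046081542969), (141.55508422851562, 142.6270294189453), 7.703037738800049)
red ((481.2493896484375, -304.0745849609375), (139.07168579101562, 143.01107788085938), 6.839702129364014)
(660, 624, 3)
nest ((515.6854248046875, 43.20514678955078), (73.92517852783203, 88.82319641113281), 81.35511016845703)
```

View pics/crop.png

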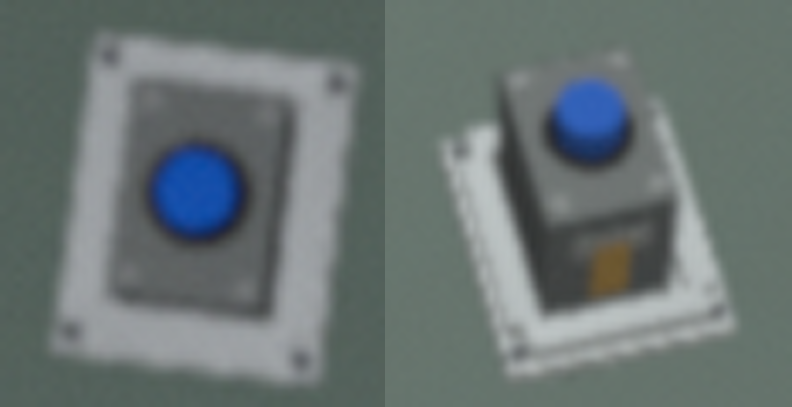

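```bash
cat >> h.py <<'E'
def st():
    o=bot.get_obs(); M=R.from_quat(o['tool_rot'])
    x=M.as_matrix()[:,0]
    print('t',round(o['clock'],2),'p',np.round(o['eef_pos'],4),'xang',round(np.degrees(np.arctan2(x[1],x[0])),2),'q',np.round(o['joint_pos'],3),'F',np.round(o['ft_force'],2),'w',round(o['grip_width'],4),'g',round(o['grasp_force'],1))
    return o
def go(p,ang):
    "tool pointing down, x axis at world angle ang (deg)"
    o=st(); M=R.from_quat(o['tool_rot']); a=np.radians(ang)
    T=R.from_matrix(np.array([[np.cos(a),np.sin(a),0],[np.sin(a),-np.cos(a),0],[0,0,-1]]))
    print('d',np.round(M.inv().apply(np.array(p)-o['eef_pos'])/.05,3),'w',np.round(np.degrees((M.inv()*T).as_rotvec())/5,2))
E
python3 -c "
from h import *
print(bot.tip_extent); go([.515,.0425,.16],172)"
```

```text
0.011
t 0.9 p [ 0.1486 -0.4774  0.2423] xang 17.29 q [-1.269  0.241  0.005  1.335  0.     1.571] F [-0.22  0.58 -1.06] w 0.0854 g 0.0
d [10.087 -7.75   1.646] w [  0.     0.   -30.94]
```

Call:
drive_tool(
  rows=[
    {"dx": 10.09,"dy": -7.75,"dz": 0.5,"wz": -30.9,"hand": 0},
    {"dx": 10.09,"dy": -7.75,"dz": 0.5,"wz": -30.9,"hand": 0},
    {"dx": 10.09,"dy": -7.75,"dz": 0.5,"wz": -30.9,"hand": 0},
    {"dx": 10.09,"dy": -7.75,"dz": 0.5,"wz": -30.9,"hand": 0},
    {"dx": 10.09,"dy": -7.75,"dz": 0.5,"wz": -30.9,"hand": 0},
    {"dx": 10.09,"dy": -7.75,"dz": 0.5,"wz": -30.9,"hand": 0},
    {"dx": 10.09,"dy": -7.75,"dz": 0.5,"wz": -30.9,"hand": 0},
    {"dx": 10.09,"dy": -7.75,"dz": 0.5,"wz": -30.9,"hand": 0},
    {"dx": 10.09,"dy": -7.75,"dz": 0.5,"wz": -30.9,"hand": 0},
    {"dx": 10.09,"dy": -7.75,"dz": 0.5,"wz": -30.9,"hand": 0},
    {"dx": 10.09,"dy": -7.75,"dz": 0.5,"wz": -30.9,"hand": 0},
    {"dx": 10.09,"dy": -7.75,"dz": 0.5,"wz": -30.9,"hand": 0},
    {"dx": 10.09,"dy": -7.75,"dz": 1.5,"wz": -30.9,"hand": 0},
    {"dx": 10.09,"dy": -7.75,"dz": 1.5,"wz": -30.9,"hand": 0},
    {"dx": 10.09,"dy": -7.75,"dz": 1.5,"wz": -30.9,"hand": 0},
    {"dx": 10.09,"dy": -7.75,"dz": 1.5,"wz": -30.9,"hand": 0},
    {"dx": 10.09,"dy": -7.75,"dz": 1.5,"wz": -30.9,"hand": 0},
    {"dx": 10.09,"dy": -7.75,"dz": 1.5,"wz": -30.9,"hand": 0},
    {"dx": 10.09,"dy": -7.75,"dz": 1.5,"wz": -30.9,"hand": 0},
    {"dx": 10.09,"dy": -7.75,"dz": 1.5,"wz": -30.9,"hand": 0},
  ],
)

```text
invalid input at $.rows[0]: expected keys dx, dy, dz, wx, wy, wz, hand
```

```bash
python3 -c "
from h import *
go([.515,.0425,.105],172)"
```

```text
t 0.9 p [ 0.1486 -0.4774  0.2423] xang 17.29 q [-1.269  0.241  0.005  1.335  0.     1.571] F [-0.22  0.58 -1.06] w 0.0854 g 0.0
d [10.087 -7.75   2.746] w [  0.     0.   -30.94]
```

Call:
drive_tool(
  rows=[
    {"dx": 10.09,"dy": -7.75,"dz": 0.5,"wx": 0,"wy": 0,"wz": -30.9,"hand": 0},
    {"dx": 10.09,"dy": -7.75,"dz": 0.5,"wx": 0,"wy": 0,"wz": -30.9,"hand": 0},
    {"dx": 10.09,"dy": -7.75,"dz": 0.5,"wx": 0,"wy": 0,"wz": -30.9,"hand": 0},
    {"dx": 10.09,"dy": -7.75,"dz": 0.5,"wx": 0,"wy": 0,"wz": -30.9,"hand": 0},
    {"dx": 10.09,"dy": -7.75,"dz": 0.5,"wx": 0,"wy": 0,"wz": -30.9,"hand": 0},
    {"dx": 10.09,"dy": -7.75,"dz": 0.5,"wx": 0,"wy": 0,"wz": -30.9,"hand": 0},
    {"dx": 10.09,"dy": -7.75,"dz": 0.5,"wx": 0,"wy": 0,"wz": -30.9,"hand": 0},
    {"dx": 10.09,"dy": -7.75,"dz": 0.5,"wx": 0,"wy": 0,"wz": -30.9,"hand": 0},
    {"dx": 10.09,"dy": -7.75,"dz": 0.5,"wx": 0,"wy": 0,"wz": -30.9,"hand": 0},
    {"dx": 10.09,"dy": -7.75,"dz": 0.5,"wx": 0,"wy": 0,"wz": -30.9,"hand": 0},
    {"dx": 10.09,"dy": -7.75,"dz": 0.5,"wx": 0,"wy": 0,"wz": -30.9,"hand": 0},
    {"dx": 10.09,"dy": -7.75,"dz": 0.5,"wx": 0,"wy": 0,"wz": -30.9,"hand": 0},
    {"dx": 10.09,"dy": -7.75,"dz": 1.5,"wx": 0,"wy": 0,"wz": -30.9,"hand": 0},
    {"dx": 10.09,"dy": -7.75,"dz": 1.5,"wx": 0,"wy": 0,"wz": -30.9,"hand": 0},
    {"dx": 10.09,"dy": -7.75,"dz": 1.5,"wx": 0,"wy": 0,"wz": -30.9,"hand": 0},
    {"dx": 10.09,"dy": -7.75,"dz": 1.5,"wx": 0,"wy": 0,"wz": -30.9,"hand": 0},
    {"dx": 10.09,"dy": -7.75,"dz": 1.5,"wx": 0,"wy": 0,"wz": -30.9,"hand": 0},
    {"dx": 10.09,"dy": -7.75,"dz": 1.5,"wx": 0,"wy": 0,"wz": -30.9,"hand": 0},
    {"dx": 10.09,"dy": -7.75,"dz": 1.5,"wx": 0,"wy": 0,"wz": -30.9,"hand": 0},
    {"dx": 10.09,"dy": -7.75,"dz": 1.5,"wx": 0,"wy": 0,"wz": -30.9,"hand": 0},
  ],
)

```text
clock: 2.9
eef_pos: [0.5152, 0.0425, 0.1673]
tool_rot: [0.073, 0.997, 0.0, -0.0]
ft_force: [0.4, 0.1, -0.3]
grip_width: 0.0003
grasp_force: 0.0
```

```bash
python3 -c "
from h import *
go([.515,.0425,.105],172)"
```

```text
t 2.9 p [0.5152 0.0425 0.1673] xang 171.62 q [ 0.082  0.318 -0.09   1.163  0.     0.229] F [ 0.45  0.05 -0.27] w 0.0003 g 0.0
d [ 3.000e-03 -1.000e-03  1.246e+00] w [ 0.   -0.   -0.08]
```

Call:
drive_tool(
  rows=[
    {"dx": 0,"dy": 0,"dz": 0.7,"wx": 0,"wy": 0,"wz": 0,"hand": 0},
    {"dx": 0,"dy": 0,"dz": 1.24,"wx": 0,"wy": 0,"wz": 0,"hand": 0},
    {"dx": 0,"dy": 0,"dz": 1.24,"wx": 0,"wy": 0,"wz": 0,"hand": 0},
    {"dx": 0,"dy": 0,"dz": 1.24,"wx": 0,"wy": 0,"wz": 0,"hand": 0},
  ],
)

```text
clock: 3.3
eef_pos: [0.5149, 0.0425, 0.1054]
tool_rot: [0.072, 0.997, -0.0, -0.001]
ft_force: [-0.1, -0.1, 0.5]
grip_width: 0.0002
grasp_force: 0.0
```

```bash
python3 -c "
from h import *
o=st(); s=save('scene','s2.png'); p=o['eef_pos']+[0,0,-.011]; print(px('scene',p),px('scene',[.515,.0425,.08]))
c=s[140:240,260:360]; cv2.imwrite('pics/s2c.png',cv2.resize(c,(600,600),interpolation=2)[:,:,::-1])
for i in range(3): bot.camera('top'); print(bot.get_obs()['ft_force'])
"
```

```text
t 3.3 p [0.5149 0.0425 0.1054] xang 171.71 q [ 0.082  0.375 -0.182  1.014  0.     0.227] F [-0.05 -0.13  0.54] w 0.0002 g 0.0
[304.30816384 186.84868141] [304.09564932 190.80047974]
[0.38927565 0.18219818 1.00870811]
[-0.49444755 -1.3591244   0.23251363]
[-0.41132235  0.43706448  0.60715934]
```

View pics/s2c.png

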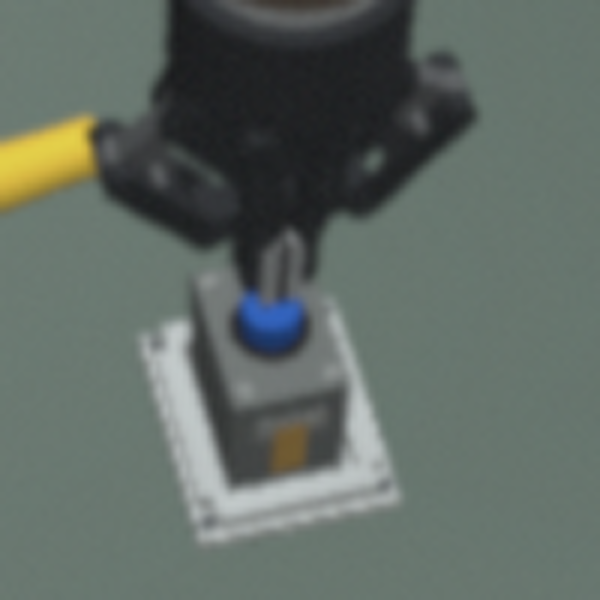

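The scene crop shows the closed fingertips just above the cap, at crop (280,300) against the cap at (271,307), so they are aligned to about 2 mm. I'll press in small steps.

Call:
drive_tool(
  rows=[
    {"dx": 0,"dy": 0,"dz": 0.13,"wx": 0,"wy": 0,"wz": 0,"hand": 0},
    {"dx": 0,"dy": 0,"dz": 0.24,"wx": 0,"wy": 0,"wz": 0,"hand": 0},
    {"dx": 0,"dy": 0,"dz": 0.24,"wx": 0,"wy": 0,"wz": 0,"hand": 0},
    {"dx": 0,"dy": 0,"dz": 0.24,"wx": 0,"wy": 0,"wz": 0,"hand": 0},
  ],
)

```text
clock: 3.9
eef_pos: [0.5148, 0.0425, 0.093]
tool_rot: [0.072, 0.997, -0.0, -0.0]
ft_force: [0.0, 0.4, -1.2]
grip_width: -0.0001
grasp_force: 0.0
```

Call:
drive_tool(
  rows=[
    {"dx": 0,"dy": 0,"dz": 0.02,"wx": 0,"wy": 0,"wz": 0,"hand": 0},
    {"dx": 0,"dy": 0,"dz": 0.03,"wx": 0,"wy": 0,"wz": 0,"hand": 0},
    {"dx": 0,"dy": 0,"dz": 0.03,"wx": 0,"wy": 0,"wz": 0,"hand": 0},
  ],
)

```text
clock: 4.2
eef_pos: [0.5151, 0.0425, 0.0918]
tool_rot: [0.072, 0.997, 0.0, -0.0]
ft_force: [-0.1, 0.8, -0.5]
grip_width: -0.0
grasp_force: 0.0
```

Call:
drive_tool(
  rows=[
    {"dx": 0,"dy": 0,"dz": 0.01,"wx": 0,"wy": 0,"wz": 0,"hand": 0},
    {"dx": 0,"dy": 0,"dz": 0.02,"wx": 0,"wy": 0,"wz": 0,"hand": 0},
    {"dx": 0,"dy": 0,"dz": 0.02,"wx": 0,"wy": 0,"wz": 0,"hand": 0},
  ],
)

```text
clock: 4.5
eef_pos: [0.5152, 0.0426, 0.0909]
tool_rot: [0.072, 0.997, 0.0, 0.0]
ft_force: [-0.7, 0.5, -0.1]
grip_width: -0.0
grasp_force: 0.4
```

Call:
drive_tool(
  rows=[
    {"dx": 0,"dy": 0,"dz": 0.01,"wx": 0,"wy": 0,"wz": 0,"hand": 0},
    {"dx": 0,"dy": 0,"dz": 0.02,"wx": 0,"wy": 0,"wz": 0,"hand": 0},
    {"dx": 0,"dy": 0,"dz": 0.02,"wx": 0,"wy": 0,"wz": 0,"hand": 0},
  ],
)

```text
clock: 4.8
eef_pos: [0.5152, 0.0426, 0.09]
tool_rot: [0.072, 0.997, 0.0, 0.0]
ft_force: [-1.0, 0.3, 2.2]
grip_width: -0.0
grasp_force: 1.2
```

Call:
drive_tool(
  rows=[
    {"dx": 0,"dy": 0,"dz": 0.01,"wx": 0,"wy": 0,"wz": 0,"hand": 0},
    {"dx": 0,"dy": 0,"dz": 0.01,"wx": 0,"wy": 0,"wz": 0,"hand": 0},
  ],
)

```text
clock: 5.0
eef_pos: [0.5152, 0.0426, 0.0895]
tool_rot: [0.072, 0.997, 0.0, 0.0]
ft_force: [-0.8, -0.4, 4.1]
grip_width: -0.0001
grasp_force: 1.9
```

Call:
drive_tool(
  rows=[
    {"dx": 0,"dy": 0,"dz": 0.01,"wx": 0,"wy": 0,"wz": 0,"hand": 0},
    {"dx": 0,"dy": 0,"dz": 0.01,"wx": 0,"wy": 0,"wz": 0,"hand": 0},
  ],
)

```text
clock: 5.2
eef_pos: [0.5152, 0.0426, 0.089]
tool_rot: [0.072, 0.997, 0.0, 0.0]
ft_force: [-1.4, 0.9, 4.5]
grip_width: -0.0003
grasp_force: 2.5
```

Call:
drive_tool(
  rows=[
    {"dx": 0,"dy": 0,"dz": 0.01,"wx": 0,"wy": 0,"wz": 0,"hand": 0},
    {"dx": 0,"dy": 0,"dz": 0.01,"wx": 0,"wy": 0,"wz": 0,"hand": 0},
  ],
)

```text
clock: 5.4
eef_pos: [0.5151, 0.0426, 0.0885]
tool_rot: [0.072, 0.997, 0.0, 0.0]
ft_force: [-1.1, -0.5, 5.8]
grip_width: 0.0
grasp_force: 2.8
```

Call:
drive_tool(
  rows=[
    {"dx": 0,"dy": 0,"dz": 0.006,"wx": 0,"wy": 0,"wz": 0,"hand": 0},
    {"dx": 0,"dy": 0,"dz": 0.006,"wx": 0,"wy": 0,"wz": 0,"hand": 0},
  ],
)

```text
clock: 5.6
eef_pos: [0.5151, 0.0426, 0.0883]
tool_rot: [0.072, 0.997, 0.0, 0.0]
ft_force: [-1.8, 0.9, 5.4]
grip_width: 0.0001
grasp_force: 2.9
```

Call:
drive_tool(
  rows=[
    {"dx": 0,"dy": 0,"dz": 0.01,"wx": 0,"wy": 0,"wz": 0,"hand": 0},
    {"dx": 0,"dy": 0,"dz": 0.01,"wx": 0,"wy": 0,"wz": 0,"hand": 0},
  ],
)

```text
clock: 5.8
eef_pos: [0.5151, 0.0426, 0.0877]
tool_rot: [0.072, 0.997, 0.0, -0.0]
ft_force: [-2.5, 0.6, 5.8]
grip_width: 0.0001
grasp_force: 3.0
```

Call:
drive_tool(
  rows=[
    {"dx": 0,"dy": 0,"dz": 0.01,"wx": 0,"wy": 0,"wz": 0,"hand": 0},
    {"dx": 0,"dy": 0,"dz": 0.01,"wx": 0,"wy": 0,"wz": 0,"hand": 0},
  ],
)

```text
clock: 6.0
eef_pos: [0.5151, 0.0426, 0.0872]
tool_rot: [0.072, 0.997, 0.0, -0.0]
ft_force: [-1.7, 0.5, 6.6]
grip_width: -0.0003
grasp_force: 2.8
```

Call:
drive_tool(
  rows=[
    {"dx": 0,"dy": 0,"dz": 0.01,"wx": 0,"wy": 0,"wz": 0,"hand": 0},
    {"dx": 0,"dy": 0,"dz": 0.01,"wx": 0,"wy": 0,"wz": 0,"hand": 0},
  ],
)

```text
clock: 6.2
eef_pos: [0.515, 0.0426, 0.0866]
tool_rot: [0.072, 0.997, 0.0, -0.0]
ft_force: [-1.7, -0.1, 4.4]
grip_width: -0.0
grasp_force: 2.5
```

Call:
drive_tool(
  rows=[
    {"dx": 0,"dy": 0,"dz": 0.015,"wx": 0,"wy": 0,"wz": 0,"hand": 0},
    {"dx": 0,"dy": 0,"dz": 0.03,"wx": 0,"wy": 0,"wz": 0,"hand": 0},
    {"dx": 0,"dy": 0,"dz": 0.03,"wx": 0,"wy": 0,"wz": 0,"hand": 0},
  ],
)

```text
clock: 6.5
eef_pos: [0.515, 0.0425, 0.0845]
tool_rot: [0.072, 0.997, -0.0, -0.0]
ft_force: [-0.2, -0.1, 0.0]
grip_width: -0.0001
grasp_force: 0.3
```

Call:
drive_tool(
  rows=[
    {"dx": 0,"dy": 0,"dz": 0.015,"wx": 0,"wy": 0,"wz": 0,"hand": 0},
    {"dx": 0,"dy": 0,"dz": 0.03,"wx": 0,"wy": 0,"wz": 0,"hand": 0},
    {"dx": 0,"dy": 0,"dz": 0.03,"wx": 0,"wy": 0,"wz": 0,"hand": 0},
  ],
)

```text
clock: 6.8
eef_pos: [0.5151, 0.0425, 0.0831]
tool_rot: [0.072, 0.997, -0.0, -0.0]
ft_force: [-0.2, 0.2, -0.8]
grip_width: 0.0001
grasp_force: 0.0
```

Call:
drive_tool(
  rows=[
    {"dx": 0,"dy": 0,"dz": 0.01,"wx": 0,"wy": 0,"wz": 0,"hand": 0},
    {"dx": 0,"dy": 0,"dz": 0.02,"wx": 0,"wy": 0,"wz": 0,"hand": 0},
    {"dx": 0,"dy": 0,"dz": 0.02,"wx": 0,"wy": 0,"wz": 0,"hand": 0},
  ],
)

```text
clock: 7.1
eef_pos: [0.5151, 0.0425, 0.0824]
tool_rot: [0.072, 0.997, -0.0, -0.0]
ft_force: [-0.1, 0.9, 0.3]
grip_width: -0.0002
grasp_force: 0.0
```

Call:
drive_tool(
  rows=[
    {"dx": 0,"dy": 0,"dz": -0.3,"wx": 0,"wy": 0,"wz": 0,"hand": 0},
    {"dx": 0,"dy": 0,"dz": -1.2,"wx": 0,"wy": 0,"wz": 0,"hand": 0},
    {"dx": 0,"dy": 0,"dz": -1.6,"wx": 0,"wy": 0,"wz": 0,"hand": 84},
    {"dx": 0,"dy": 0,"dz": -1.6,"wx": 0,"wy": 0,"wz": 0,"hand": 84},
    {"dx": 0,"dy": 0,"dz": -1.6,"wx": 0,"wy": 0,"wz": 0,"hand": 84},
    {"dx": 0,"dy": 0,"dz": -1.6,"wx": 0,"wy": 0,"wz": 0,"hand": 84},
    {"dx": 0,"dy": 0,"dz": -1.6,"wx": 0,"wy": 0,"wz": 0,"hand": 84},
  ],
)

```text
clock: 7.8
eef_pos: [0.5141, 0.0425, 0.161]
tool_rot: [0.072, 0.997, -0.0, -0.001]
ft_force: [-0.6, 0.6, -1.5]
grip_width: 0.072
grasp_force: 0.0
```

```bash
python3 -c "
from h import *
o=go([.515,.0427,.040],172); s=save('scene','s3.png')
bs=blob(s,(100,120,60),(130,255,255),(285,170,325,225)); v,u=np.nonzero(bs); print(u.mean(),v.mean(),len(u),v.min(),v.max())
print(px('scene',[.515,.0425,.08]),px('scene',[.515,.0425,.069]))
c=s[140:240,260:360]; cv2.imwrite('pics/s3c.png',cv2.resize(c,(600,600),interpolation=2)[:,:,::-1])
"
```

```text
t 7.8 p [0.5141 0.0425 0.161 ] xang 171.79 q [ 0.082  0.324 -0.1    1.151  0.     0.226] F [-0.64  0.63 -1.47] w 0.072 g 0.0
d [-0.024  0.009  2.421] w [-0.01 -0.03 -0.04]
304.6551724137931 193.66666666666666 87 189 198
[304.09564932 190.80047974] [303.92135248 193.72873224]
```

View pics/s3c.png

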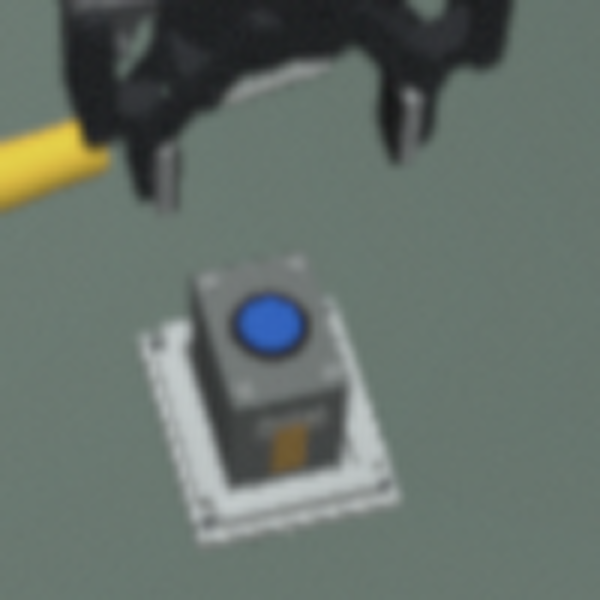

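The crop shows the cap at about (270,323), sunk flush and staying in. The unit clicked at roughly 6.6 N, so it is good and goes to the green tray. Next is the grasp.

Call:
drive_tool(
  rows=[
    {"dx": 0,"dy": 0,"dz": 0.6,"wx": 0,"wy": 0,"wz": 0,"hand": 84},
    {"dx": 0,"dy": 0,"dz": 1.3,"wx": 0,"wy": 0,"wz": 0,"hand": 84},
    {"dx": 0,"dy": 0,"dz": 1.9,"wx": 0,"wy": 0,"wz": 0,"hand": 84},
    {"dx": 0,"dy": 0,"dz": 2.2,"wx": 0,"wy": 0,"wz": 0,"hand": 84},
    {"dx": 0,"dy": 0,"dz": 2.38,"wx": 0,"wy": 0,"wz": 0,"hand": 84},
    {"dx": 0,"dy": 0,"dz": 2.4,"wx": 0,"wy": 0,"wz": 0,"hand": 84},
    {"dx": 0,"dy": 0,"dz": 2.4,"wx": 0,"wy": 0,"wz": 0,"hand": 84},
  ],
)

```text
clock: 8.55
eef_pos: [0.5155, 0.0425, 0.0427]
tool_rot: [0.072, 0.997, 0.0, 0.0]
ft_force: [-0.1, 0.2, 0.5]
grip_width: 0.0842
grasp_force: 0.0
```

Call:
drive_tool(
  rows=[
    {"dx": 0,"dy": 0,"dz": 0,"wx": 0,"wy": 0,"wz": 0,"hand": 60},
    {"dx": 0,"dy": 0,"dz": 0,"wx": 0,"wy": 0,"wz": 0,"hand": 50},
    {"dx": 0,"dy": 0,"dz": 0,"wx": 0,"wy": 0,"wz": 0,"hand": 50},
    {"dx": 0,"dy": 0,"dz": 0,"wx": 0,"wy": 0,"wz": 0,"hand": 44},
    {"dx": 0,"dy": 0,"dz": 0,"wx": 0,"wy": 0,"wz": 0,"hand": 38},
    {"dx": 0,"dy": 0,"dz": 0,"wx": 0,"wy": 0,"wz": 0,"hand": 30},
    {"dx": 0,"dy": 0,"dz": 0,"wx": 0,"wy": 0,"wz": 0,"hand": 30},
    {"dx": 0,"dy": 0,"dz": 0,"wx": 0,"wy": 0,"wz": 0,"hand": 30},
  ],
)

```text
clock: 9.35
eef_pos: [0.5158, 0.0428, 0.0434]
tool_rot: [0.072, 0.997, 0.0, 0.001]
ft_force: [-0.8, 0.1, 4.7]
grip_width: 0.0434
grasp_force: 62.2
```

```bash
python3 -c "
from h import *
o=go([.5157,.0432,.15],172); go([.5657,.2715,.15],172)"
```

```text
t 9.35 p [0.5158 0.0428 0.0434] xang 171.79 q [ 0.083  0.449 -0.258  0.863  0.     0.226] F [-0.79  0.14  4.74] w 0.0434 g 62.2
d [-1.000e-03  1.000e-02 -2.132e+00] w [ 0.01  0.02 -0.04]
t 9.35 p [0.5158 0.0428 0.0434] xang 171.79 q [ 0.083  0.449 -0.258  0.863  0.     0.226] F [-0.79  0.14  4.74] w 0.0434 g 62.2
d [-0.339  4.672 -2.128] w [ 0.01  0.02 -0.04]
```

Call:
drive_tool(
  rows=[
    {"dx": 0,"dy": 0,"dz": -0.1,"wx": 0,"wy": 0,"wz": 0,"hand": 30},
    {"dx": 0,"dy": 0,"dz": -0.3,"wx": 0,"wy": 0,"wz": 0,"hand": 30},
    {"dx": 0,"dy": 0,"dz": -0.6,"wx": 0,"wy": 0,"wz": 0,"hand": 30},
    {"dx": 0,"dy": 0,"dz": -1.0,"wx": 0,"wy": 0,"wz": 0,"hand": 30},
    {"dx": 0,"dy": 0,"dz": -1.4,"wx": 0,"wy": 0,"wz": 0,"hand": 30},
    {"dx": 0,"dy": 0,"dz": -1.7,"wx": 0,"wy": 0,"wz": 0,"hand": 30},
    {"dx": 0,"dy": 0,"dz": -1.8,"wx": 0,"wy": 0,"wz": 0,"hand": 30},
    {"dx": 0,"dy": 0,"dz": -1.8,"wx": 0,"wy": 0,"wz": 0,"hand": 30},
  ],
)

```text
clock: 10.15
eef_pos: [0.5154, 0.0425, 0.1331]
tool_rot: [0.072, 0.997, 0.0, 0.001]
ft_force: [0.3, 0.2, -3.8]
grip_width: 0.0431
grasp_force: 61.4
```

Call:
drive_tool(
  rows=[
    {"dx": -0.03,"dy": 0.3,"dz": 0,"wx": 0,"wy": 0,"wz": -0.3,"hand": 30},
    {"dx": -0.08,"dy": 0.8,"dz": 0,"wx": 0,"wy": 0,"wz": -0.6,"hand": 30},
    {"dx": -0.12,"dy": 1.4,"dz": 0,"wx": 0,"wy": 0,"wz": -1.0,"hand": 30},
    {"dx": -0.16,"dy": 2.0,"dz": 0,"wx": 0,"wy": 0,"wz": -1.4,"hand": 30},
    {"dx": -0.2,"dy": 2.6,"dz": 0,"wx": 0,"wy": 0,"wz": -1.8,"hand": 30},
    {"dx": -0.24,"dy": 3.2,"dz": 0,"wx": 0,"wy": 0,"wz": -2.2,"hand": 30},
    {"dx": -0.28,"dy": 3.8,"dz": 0,"wx": 0,"wy": 0,"wz": -2.6,"hand": 30},
    {"dx": -0.31,"dy": 4.3,"dz": 0,"wx": 0,"wy": 0,"wz": -2.9,"hand": 30},
    {"dx": -0.34,"dy": 4.6,"dz": 0,"wx": 0,"wy": 0,"wz": -3.1,"hand": 30},
    {"dx": -0.34,"dy": 4.67,"dz": 0,"wx": 0,"wy": 0,"wz": -3.1,"hand": 30},
    {"dx": -0.34,"dy": 4.67,"dz": 0,"wx": 0,"wy": 0,"wz": -3.1,"hand": 30},
  ],
)

```text
clock: 11.25
eef_pos: [0.5643, 0.2718, 0.1309]
tool_rot: [-0.064, 0.998, -0.001, -0.001]
ft_force: [0.1, -0.4, -4.0]
grip_width: 0.0431
grasp_force: 61.8
```

```bash
python3 -c "
from h import *
go([.5657,.2715,.045],187.7); s=save('scene','s4.png')
c=s[100:250,330:530]; cv2.imwrite('pics/s4c.png',cv2.resize(c,(800,600),interpolation=2)[:,:,::-1])
"
```

```text
t 11.25 p [0.5643 0.2718 0.1309] xang -172.63 q [ 0.449  0.555  0.182  1.201 -0.     0.32 ] F [ 0.09 -0.37 -4.01] w 0.0431 g 61.8
d [-0.031 -0.007  1.718] w [-0.01 -0.03 -0.07]
```

View pics/s4c.png

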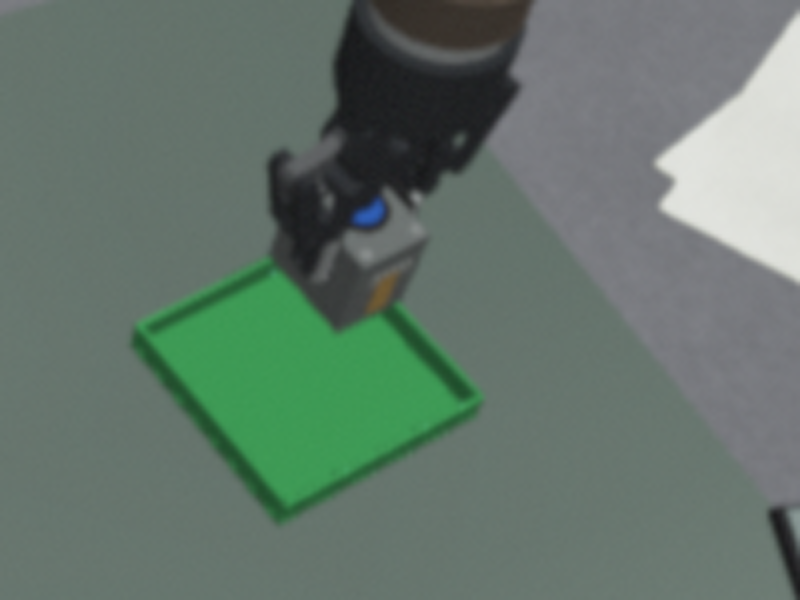

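The crop shows the unit upright in the gripper at (350,265), cap in, over the green tray. I'll lower it.

Call:
drive_tool(
  rows=[
    {"dx": 0,"dy": 0,"dz": 0.2,"wx": 0,"wy": 0,"wz": 0,"hand": 30},
    {"dx": 0,"dy": 0,"dz": 0.6,"wx": 0,"wy": 0,"wz": 0,"hand": 30},
    {"dx": 0,"dy": 0,"dz": 1.0,"wx": 0,"wy": 0,"wz": 0,"hand": 30},
    {"dx": 0,"dy": 0,"dz": 1.35,"wx": 0,"wy": 0,"wz": 0,"hand": 30},
    {"dx": 0,"dy": 0,"dz": 1.6,"wx": 0,"wy": 0,"wz": 0,"hand": 30},
    {"dx": 0,"dy": 0,"dz": 1.7,"wx": 0,"wy": 0,"wz": 0,"hand": 30},
    {"dx": 0,"dy": 0,"dz": 1.72,"wx": 0,"wy": 0,"wz": 0,"hand": 30},
    {"dx": 0,"dy": 0,"dz": 1.72,"wx": 0,"wy": 0,"wz": 0,"hand": 30},
  ],
)

```text
clock: 12.1
eef_pos: [0.5658, 0.2713, 0.0471]
tool_rot: [-0.063, 0.998, 0.0, 0.001]
ft_force: [-0.0, -0.5, -4.6]
grip_width: 0.0432
grasp_force: 61.7
```

Call:
drive_tool(
  rows=[
    {"dx": 0,"dy": 0,"dz": 0.03,"wx": 0,"wy": 0,"wz": 0,"hand": 30},
    {"dx": 0,"dy": 0,"dz": 0.04,"wx": 0,"wy": 0,"wz": 0,"hand": 30},
    {"dx": 0,"dy": 0,"dz": 0.04,"wx": 0,"wy": 0,"wz": 0,"hand": 30},
  ],
)

```text
clock: 12.4
eef_pos: [0.5655, 0.2714, 0.045]
tool_rot: [-0.064, 0.998, 0.0, 0.0]
ft_force: [0.1, 0.4, -4.3]
grip_width: 0.0431
grasp_force: 61.7
```

Call:
drive_tool(
  rows=[
    {"dx": 0,"dy": 0,"dz": 0.015,"wx": 0,"wy": 0,"wz": 0,"hand": 30},
    {"dx": 0,"dy": 0,"dz": 0.02,"wx": 0,"wy": 0,"wz": 0,"hand": 30},
    {"dx": 0,"dy": 0,"dz": 0.02,"wx": 0,"wy": 0,"wz": 0,"hand": 30},
  ],
)

```text
clock: 12.7
eef_pos: [0.5653, 0.2712, 0.0435]
tool_rot: [-0.064, 0.998, -0.0, -0.0]
ft_force: [-0.2, 0.2, -4.5]
grip_width: 0.0436
grasp_force: 61.7
```

Call:
drive_tool(
  rows=[
    {"dx": 0,"dy": 0,"dz": 0.02,"wx": 0,"wy": 0,"wz": 0,"hand": 30},
    {"dx": 0,"dy": 0,"dz": 0.04,"wx": 0,"wy": 0,"wz": 0,"hand": 30},
    {"dx": 0,"dy": 0,"dz": 0.04,"wx": 0,"wy": 0,"wz": 0,"hand": 30},
  ],
)

```text
clock: 13.0
eef_pos: [0.5651, 0.2711, 0.0412]
tool_rot: [-0.064, 0.998, -0.0, -0.0]
ft_force: [-0.4, 0.1, -3.8]
grip_width: 0.0433
grasp_force: 61.7
```

Call:
drive_tool(
  rows=[
    {"dx": 0,"dy": 0,"dz": 0.015,"wx": 0,"wy": 0,"wz": 0,"hand": 30},
    {"dx": 0,"dy": 0,"dz": 0.015,"wx": 0,"wy": 0,"wz": 0,"hand": 30},
  ],
)

```text
clock: 13.2
eef_pos: [0.5652, 0.2712, 0.0406]
tool_rot: [-0.064, 0.998, -0.0, -0.0]
ft_force: [0.2, 0.7, -5.0]
grip_width: 0.0435
grasp_force: 61.7
```

Call:
drive_tool(
  rows=[
    {"dx": 0,"dy": 0,"dz": 0.015,"wx": 0,"wy": 0,"wz": 0,"hand": 30},
    {"dx": 0,"dy": 0,"dz": 0.015,"wx": 0,"wy": 0,"wz": 0,"hand": 30},
  ],
)

```text
clock: 13.4
eef_pos: [0.5652, 0.2712, 0.0399]
tool_rot: [-0.064, 0.998, -0.0, -0.0]
ft_force: [-0.2, -0.1, -4.1]
grip_width: 0.0433
grasp_force: 61.7
```

Call:
drive_tool(
  rows=[
    {"dx": 0,"dy": 0,"dz": 0.012,"wx": 0,"wy": 0,"wz": 0,"hand": 30},
    {"dx": 0,"dy": 0,"dz": 0.012,"wx": 0,"wy": 0,"wz": 0,"hand": 30},
  ],
)

```text
clock: 13.6
eef_pos: [0.5654, 0.2713, 0.0395]
tool_rot: [-0.064, 0.998, 0.0, 0.0]
ft_force: [-0.2, -0.3, -4.2]
grip_width: 0.0429
grasp_force: 61.8
```

Call:
drive_tool(
  rows=[
    {"dx": 0,"dy": 0,"dz": 0.01,"wx": 0,"wy": 0,"wz": 0,"hand": 30},
    {"dx": 0,"dy": 0,"dz": 0.01,"wx": 0,"wy": 0,"wz": 0,"hand": 30},
  ],
)

```text
clock: 13.8
eef_pos: [0.5654, 0.2713, 0.0395]
tool_rot: [-0.064, 0.998, 0.0, 0.0]
ft_force: [-1.8, -1.0, 0.0]
grip_width: 0.0432
grasp_force: 62.2
```

Call:
drive_tool(
  rows=[
    {"dx": 0,"dy": 0,"dz": 0.004,"wx": 0,"wy": 0,"wz": 0,"hand": 46},
    {"dx": 0,"dy": 0,"dz": 0.004,"wx": 0,"wy": 0,"wz": 0,"hand": 52},
    {"dx": 0,"dy": 0,"dz": 0.004,"wx": 0,"wy": 0,"wz": 0,"hand": 66},
    {"dx": 0,"dy": 0,"dz": 0.004,"wx": 0,"wy": 0,"wz": 0,"hand": 66},
    {"dx": 0,"dy": 0,"dz": 0.004,"wx": 0,"wy": 0,"wz": 0,"hand": 66},
    {"dx": 0,"dy": 0,"dz": 0.004,"wx": 0,"wy": 0,"wz": 0,"hand": 66},
  ],
)

```text
clock: 14.4
eef_pos: [0.5654, 0.2712, 0.0387]
tool_rot: [-0.064, 0.998, 0.0, 0.0]
ft_force: [0.6, -0.7, -0.2]
grip_width: 0.0661
grasp_force: 0.0
```

Call:
drive_tool(
  rows=[
    {"dx": 0,"dy": 0,"dz": -0.2,"wx": 0,"wy": 0,"wz": 0,"hand": 66},
    {"dx": 0,"dy": 0,"dz": -0.8,"wx": 0,"wy": 0,"wz": 0,"hand": 66},
    {"dx": 0,"dy": 0,"dz": -1.6,"wx": 0,"wy": 0,"wz": 0,"hand": 66},
    {"dx": 0,"dy": 0,"dz": -2.4,"wx": 0,"wy": 0,"wz": 0,"hand": 66},
    {"dx": 0,"dy": 0,"dz": -3,"wx": 0,"wy": 0,"wz": 0,"hand": 66},
    {"dx": 0,"dy": 0,"dz": -3,"wx": 0,"wy": 0,"wz": 0,"hand": 66},
    {"dx": 0,"dy": 0,"dz": -3,"wx": 0,"wy": 0,"wz": 0,"hand": 66},
  ],
)

```text
clock: 15.1
eef_pos: [0.5659, 0.2715, 0.1904]
tool_rot: [-0.064, 0.998, 0.001, 0.001]
ft_force: [-0.5, 0.2, -0.4]
grip_width: 0.066
grasp_force: 0.0
```

```bash
python3 -c "
from h import *
st(); s=save('scene','s5.png')
c=s[100:250,330:530]; cv2.imwrite('pics/s5c.png',cv2.resize(c,(800,600),interpolation=2)[:,:,::-1])
"
```

```text
t 15.1 p [0.5659 0.2715 0.1904] xang -172.71 q [0.447 0.518 0.279 1.329 0.    0.32 ] F [-0.54  0.17 -0.35] w 0.066 g 0.0
```

View pics/s5c.png

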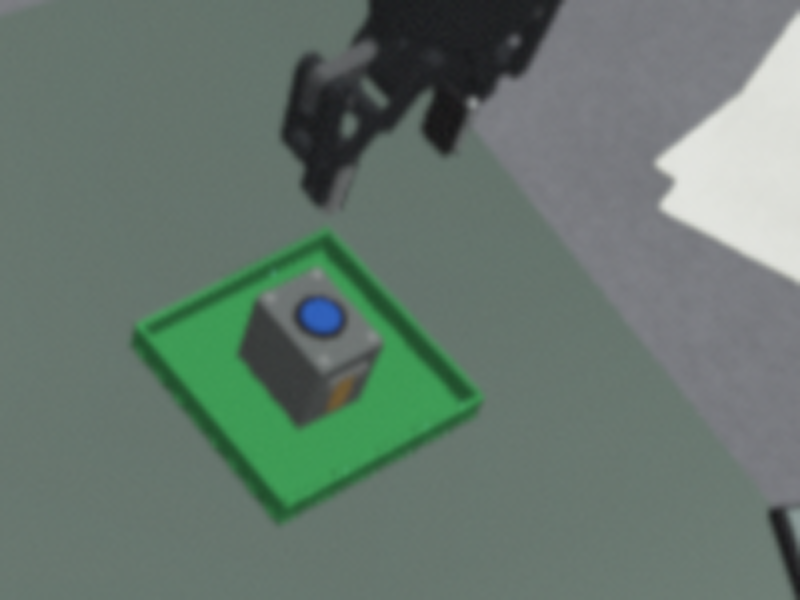

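The crop shows the unit upright in the middle of the green tray at about (310,350), cap still in and the gripper clear.

```bash
python3 -c "
from workcell import bot
print(bot.job_done())"
```

```text
the job is handed in; nothing more can be done
None
```

The unit is good: its cap clicked in at a highest reading of about 6.6 N and stayed in. It now stands upright on the green tray's floor with the cap still in, and the job was handed in at about 15 s.

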